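Dispense the hazelnuts: hold the spring gate at its mark

ROBOT

A 6-joint arm with a two-finger parallel gripper is mounted at the origin on the work surface; the furniture and walls round the work are solid. World frame = base frame: x ahead of the robot, y to its left, z up, the work surface at z = 0. Lengths are in m, angles in rad, forces in N, time in s.
With the tool pointing down it reaches from about 0.25 to 0.725 m from the base axis. Payload 4 kg.
Tool frame: the origin (TCP) lies where the fingers leave the gripper's body, on its centre line; the fingertips stand 73 mm ahead of it and the grasp point (between the pads) lies 54 mm ahead of it (robot.nose_length is the distance from the TCP to the fingertips, in m); z points along the fingers, y is the line along which they close (so a half turn about z gives the same grasp; the last joint's range is limited). The gripper opens to 85 mm and grips with 20 to 120 N. Pads are 22 mm wide; open, the fingers measure 114 mm over their backs; the gripper's body (76 mm by 85 mm) begins 54 mm behind the grasp point. The pads swing forward as they close: fully open they stand 13 mm farther back than shut.
Start: joints at [1.286, 0.241, 0.005, 1.335, 0, 1.571], TCP at [0.14, 0.48, 0.304] pointing down, gripper open.
Joint ranges: [-2.72, 2.72], [-1.05, 1.87], [-1.09, 1.28], [-1.99, 2.15], [-1.42, 1.44], [-3.14, 3.14]. Speed limits (rad/s): [2.79, 2.79, 3.14, 3.14, 3.14, 3.14].

INTERFACE

Orientations are given as a 3x3 rotation matrix whose columns are the frame's x, y, z axes.
In Python, from bench import read_state, viewer, close_job, robot gives the robot as it stands.
- The arm moves only by the tool send_rows, never from a script. Its argument "commands" is a list of rows, each a list of 5 numbers: the shift along the tool's x, y, z in mm, then the turn about the tool's z in degrees, then the opening, from 0 (shut) to 1 (fully open). A call has exactly 5 rows; each row is the pose to reach, as a shift and turn from the pose commanded when the call began, along the tool's axes at that moment; what a row does not reach only later rows make up. A row lasts 1/8 s, in which the tool goes at most 62.5 mm and 10.7 degrees, less where a joint would pass 70% of its speed; a pose out of reach is approached as far as the arm can. A call with a gripper value outside its range is refused whole. The fingers move at their own pace and stop on an object; "squeeze" is the grip in N (left out, the last holds). Time passes only in rows, so rows that repeat a pose let the fingers close, or fill a call up. It gives the time, the measured TCP pose, the force, the opening and the grip force at its end, in the units of the state.
- read_state(): the state, without advancing time (a new reading comes with each control period).
- viewer.get_image(name): name is "scene" or "top" or "wrist"; returns a dict with "pixels" (400x640x3 uint8, blue, green, red), "fx", "fy", "cx", "cy" (pixels), "rvec" (rotation vector, rad) and "tvec" (3), from world to camera coordinates, as OpenCV has them. Camera axes: x right, y down, z forward; pixel columns grow to the right and rows downward; lengths in m; the calibration is good to about 2 mm. A picture is of the moment at which its call begins. There is no depth.
- close_job(): hands the job in; it is judged then, once.
The state is a dict: "t": time; "joints": joint angles; "joint_velocities": joint speeds; "joint_efforts": joint torques, N m; "position": TCP position; "orientation": TCP orientation; "ft_force": force on the tool from outside, world axes, zero at the start; "ft_torque": the same for the moment, N m; "gripper_width": finger opening in m; "grip_force": force on a finger pad.
Only numpy, scipy, OpenCV 4.12 (cv2) and the standard library are available. Lean on these libraries where they do the work, as an engineer would, in place of code of your own. Each camera call takes 0.05 s, during which the arm holds its last target. There are 200 camera calls.

TASK

Stand the empty tub on the worktop under the spout of the topping dispenser, with the gate still shut. Then draw the dispenser's spring-return slide out by its black knob until the white index line meets the red mark, so that all the hazelnuts run down into the tub; pull no farther, or the red candy balls in the second bin come down as well. Finish while still holding the slide at the mark (it springs shut if let go), with the tub upright under the spout and the other things on the worktop left where they are.

Things in the scene. Friction and masses are not known exactly. Their poses are not given: they have to be found in the camera images.
- dispenser: two-bin topping dispenser fixed to the worktop, turned up to 13 degrees; origin on the worktop below the middle of its bins; x points to its back (front = -x, facing the robot), y to its left. Foot plate x +8 to +108, y +-75 mm, 12 mm thick; back panel x +25 to +37 mm. In front of x = +5 mm all is open below z 120 mm, save for the strut under the track
- bins (a point): centre of the black lid (z 319 mm) over the two clear bins, which lie side by side: hazelnuts left (+y), candy balls right (-y), 42 x 42 mm each. Bins and lid: x +-28, y +-51 mm, from z 217 mm up to the lid's fixed button at 333 mm. Below them a steel chute, y +-51 mm, leads forward to the spout
- spout (a point): centre of the spout's downward mouth, 44 mm (x) by 66 mm (y), at z 125 mm, 78 mm in front of the dispenser's origin; the hazelnuts drop from here. The spout's front face is 26 mm farther forward, 70 mm wide; it and the open-topped trough behind it reach up to z 188 mm: a hand at the tub's near rim has most room leaning back
- track_end (a point): outer end of the slide's level track, on its top, at the dispenser's y -245 mm, z 228 mm. The track is 50 mm wide and runs from the bins to here; a thin strut (14 mm, foot 40 mm across) stands under it 10 mm short of the end
- gate (a joint): slide gate under the bins: travel in m, 0 = shut (as found), grows as the knob is drawn along the dispenser's -y, away from the bins; stop at 0.085. Index meets red mark at 0.046. A spring pulls it shut: 4 N at 0, 7.5 N at the mark, plus 6 N per m/s. Hazelnuts drop between about 0.015 and 0.04; candy balls would drop from about 0.057
- knob (a point): grip point on the slide's upright black knob, a round vertical post 20 mm in diameter with a 27 mm cap; on its axis at z 257 mm; post z 233 to 269 mm, cap to 283 mm. Moves with the slide; shut, it is 155 mm to the dispenser's -y from its origin. White index lines on the carriage at its foot (24 x 30 mm, top z 234 mm) are level with its axis
- mark (a point): red mark across both edges of the track, z 225 mm, point on the knob's path: the slide is right when the knob's axis stands over it, within 5 mm
- nut1: hazelnut, brown ball 19 mm in diameter with a pale end, 11 g, in the left bin; origin at its centre
- nut2: hazelnut, brown ball 19 mm in diameter with a pale end, 11 g, in the left bin; origin at its centre
- nut3: hazelnut, brown ball 19 mm in diameter with a pale end, 11 g, in the left bin; origin at its centre
- nut4: hazelnut, brown ball 19 mm in diameter with a pale end, 11 g, in the left bin; origin at its centre
- nut5: hazelnut, brown ball 19 mm in diameter with a pale end, 11 g, in the left bin; origin at its centre
- candy1: red candy ball 19 mm in diameter, 11 g, in the right bin; origin at its centre; must stay there
- candy2: red candy ball 19 mm in diameter, 11 g, in the right bin; origin at its centre; must stay there
- candy3: red candy ball 19 mm in diameter, 11 g, in the right bin; origin at its centre; must stay there
- candy4: red candy ball 19 mm in diameter, 11 g, in the right bin; origin at its centre; must stay there
- jug: bystander: clear measuring jug 120 x 169 x 135 mm with handle; origin under its centre
- clock: bystander: red and white kitchen timer 67 mm across, 51 mm high; origin under its centre
- blue_jar: bystander: white jar with blue lid, 53 mm across, 64 mm high; origin under its centre
- colour_jar2: bystander: spice jar with yellow cap, 44 mm across, 106 mm high, at the far left; origin under its centre
- tub: empty translucent round tub, open on top, rim 134 mm across, 91 mm high, 45 g; thin wall, outer radius 52 mm at the foot, 67 mm at the rim; origin under its centre, z up. Can be carried by pinching its wall at the rim from above
Things that resemble listed ones, but are neither listed nor needed, are in the scene too. What is shaped like the tub but blue, green or yellow is not meant.

How it is judged:
On the way, in this order (a step that is already met when the one before it is completed fails the run):
1. the tub stands upright on the worktop under the spout, let go, while the gate is still shut (horizontal distance between tub and spout below 0.04 m and angle between tub's own z axis and vertical below 0.06 rad and height (world z) of tub between -0.003 and 0.004 m and value of joint gate below 0.006 m and contact force between the fingers and tub below 0.3 N), for 0.2 s.
2. the slide is held with its index at the red mark (value of joint gate between 0.041 and 0.051 m and contact force between the fingers and gate above 1.5 N), for 0.5 s.
At the end, for the whole second after the job is handed in: The gripper still holds the slide (over 1.5 N), at rest, within 5 mm of the red mark (joint gate 0.041 to 0.051); all five hazelnuts are in the tub, which stands upright on the worktop with its centre within 40 mm of the spout seen from above; all four candy balls are still in their bin (all of step 2 and velocity of joint gate between -0.02 and 0.02 m/s and horizontal distance between tub and spout below 0.04 m and angle between tub's own z axis and vertical below 0.06 rad and height (world z) of tub between -0.003 and 0.004 m and horizontal distance between each of nut1, nut2, nut3, nut4, nut5 and tub below 0.064 m and z of each of nut1, nut2, nut3, nut4, nut5 in the frame of tub below 0.085 m and height (world z) of each of candy1, candy2, candy3, candy4 above 0.22 m and horizontal distance between each of candy1, candy2, candy3, candy4 and dispenser below 0.055 m); the arm keeps its last pose, push and grip.
It fails at once if a red candy ball leaves its bin (height (world z) of any of candy1, candy2, candy3, candy4 below 0.215 m).
It fails at once if a bystander (jug, timer, blue-lidded jar, yellow-capped spice jar) is shifted by more than 30 mm (distance of any of jug, clock, blue_jar, colour_jar2 from where it was at the start of the episode above 0.03 m).
It fails at once if the tub is tipped by more than 35 degrees (angle between tub's own z axis and vertical above 0.61 rad).
It also fails if it takes over 54 s, if anything falls off the work surface, if the arm or the gripper's body presses on something with over 40 N, if the wrist force passes 120 N, or if a joint passes its speed limit or range.

## Working session

There is one attempt and no reset: what is moved stays moved. The work goes in short steps, Python scripts to look and compute and a tool call to move; the robot and the scene stay as the last step left them, time stands still between calls to the robot, and variables do not carry over. Pictures are saved under pics/ and viewed, at most 13 in all, crops included, and the job is handed in when it is done.

Besides the shell and the picture viewer there is one more tool, called after "Emit:" by a JSON object that holds its "fn" and its "kwargs", one argument or row to a line. send_rows: Moves the arm, as the interface text tells. Its arguments: {"type":"object","properties":{"commands":{"type":"array"},"squeeze":{"type":"number"}},"required":["commands"]}

```bash
ls; mkdir -p pics
python3 - <<'E'
from bench import read_state, viewer, robot
import cv2,pickle
s=read_state();print(s)
print([a for a in dir(robot) if a[0]!='_'])
for n in("scene","top"):
    d=viewer.get_image(n);pickle.dump(d,open(n+'.pkl','wb'));cv2.imwrite(f'pics/{n}0.png',d['pixels']);print(n,d['fx'],d['cx'],d['cy'],d['rvec'],d['tvec'])
E
```

```text
pics
{'t': 0.0, 'joints': array([ 1.28600002e+00,  2.41417765e-01,  3.71889939e-03,  1.33519529e+00,
       -9.24556529e-06,  1.57081978e+00]), 'joint_velocities': array([-0.00055593,  0.00132536, -0.0002641 , -0.00060411,  0.00183751,
        0.00019407]), 'joint_efforts': array([-8.07361830e-04, -3.72317576e+01,  2.52407438e+01,  1.69851724e-02,
       -1.62762638e-05,  3.68623361e-06]), 'position': array([0.14034792, 0.47939733, 0.30300837]), 'orientation': array([[-9.59712317e-01,  2.80983863e-01, -5.80536160e-04],
       [ 2.80984463e-01,  9.59710200e-01, -2.01592082e-03],
       [-9.29474653e-06, -2.09782568e-03, -9.99997800e-01]]), 'ft_force': array([ 0.16907119, -0.36966039,  0.28111803]), 'ft_torque': array([ 0.00984153,  0.00314112, -0.0612993 ]), 'grip_force': 0.0, 'gripper_width': 0.08533558356289907}
['Unreachable', 'nose_length']
scene 406.0487862576255 322.2173855911069 205.92657491227035 [ 1.95162907 -0.62334108  0.41462647] [-0.32760077  0.35633147  1.41051679]
top 394.32883773443956 325.828081032152 193.93470057421746 [ 1.65273547 -2.28565332  0.52547054] [0.29248533 0.48827896 1.76605995]
```

View pics/scene0.png

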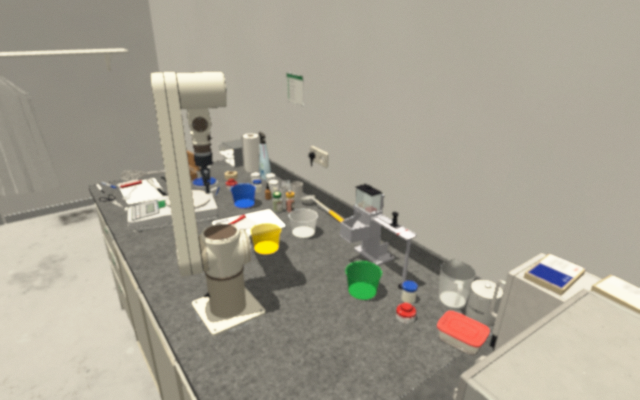

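View pics/top0.png

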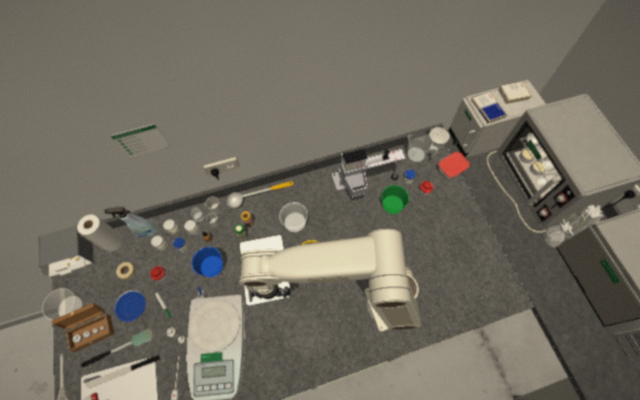

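The candidates for the tub in the top view are a translucent one at about (293,216), blue at (208,262), green at (393,200) and yellow at (310,243), mostly hidden by the arm. The colourless one fits the description. The dispenser's lid is at about (355,155) and its knob at about (387,155). I'll enlarge both views to confirm.

Run:
```python
import cv2,pickle,numpy as np
t=pickle.load(open('top.pkl','rb'))['pixels'];s=pickle.load(open('scene.pkl','rb'))['pixels']
a=cv2.resize(t[125:245,265:425],(800,600),interpolation=cv2.INTER_CUBIC)
b=cv2.resize(s[175:295,280:440],(800,600),interpolation=cv2.INTER_CUBIC)
cv2.imwrite('pics/c1.png',a);cv2.imwrite('pics/c2.png',b)
```

```text
(no output)
```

View pics/c1.png

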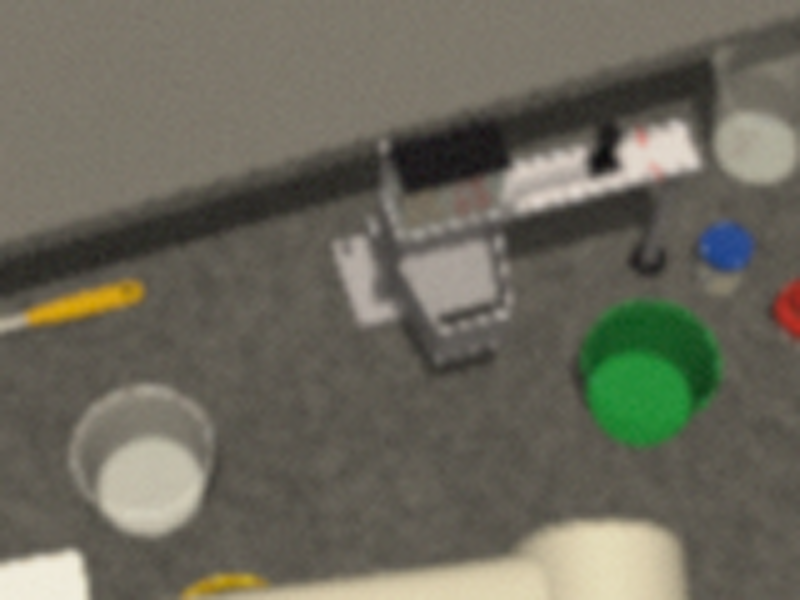

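View pics/c2.png

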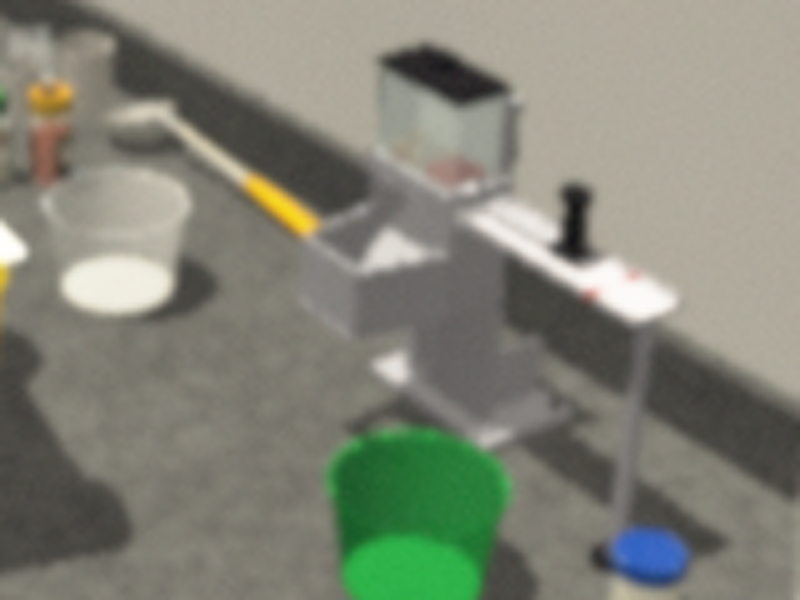

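The crop confirms the tub: colourless and translucent, top image about (294,217), with the blue, green and yellow look-alikes ruled out. The dispenser's lid, red marks, knob and spout face are all clear. I'll fit the poses from these points.

```bash
cat > h.py <<'E'
import cv2,pickle,numpy as np
from scipy.optimize import least_squares
C={n:pickle.load(open(n+'.pkl','rb')) for n in('top','scene')}
OFF={'top':(265,125),'scene':(280,175)}
def K(c):return np.array([[c['fx'],0,c['cx']],[0,c['fy'],c['cy']],[0,0,1.]])
def proj(c,P):return cv2.projectPoints(np.array(P,float).reshape(-1,3),np.array(c['rvec']),np.array(c['tvec']),K(c),None)[0].reshape(-1,2)
def full(n,p):return (np.array(p,float)+.5)/5-.5+OFF[n]
def ray(c,uv,z):
    R=cv2.Rodrigues(np.array(c['rvec']))[0];o=-R.T@np.array(c['tvec']).ravel();d=R.T@np.linalg.inv(K(c))@[*uv,1]
    return o+d*(z-o[2])/d[2]
E
python3 - <<'E'
from h import *
O=[('top',(388,150),(28,51,319)),('top',(500,122),(28,-51,319)),('top',(405,192),(-28,51,319)),('top',(508,168),(-28,-51,319)),
('top',(608,132),(0,-155,283)),('top',(693,122),(25,-245,228)),('top',(703,170),(-25,-245,228)),('top',(642,136),(22,-201,225)),('top',(655,172),(-22,-201,225)),('top',(648,262),(0,-235,0)),
('top',(438,368),(-104,35,125)),('top',(495,353),(-104,-35,125)),
('scene',(380,60),(-28,51,319)),('scene',(428,45),(28,51,319)),('scene',(515,78),(28,-51,319)),('scene',(462,102),(-28,-51,319)),
('scene',(577,188),(0,-155,283)),('scene',(640,325),(-25,-245,228)),('scene',(680,298),(25,-245,228)),('scene',(590,296),(-22,-201,225)),('scene',(633,274),(22,-201,225)),
('scene',(303,245),(-104,35,188)),('scene',(358,272),(-104,-35,188)),('scene',(357,335),(-104,-35,125)),('scene',(302,300),(-104,35,125))]
def w(p,L):
    c,s=np.cos(p[2]),np.sin(p[2]);x,y,z=np.array(L)/1000;return (p[0]+c*x-s*y,p[1]+s*x+c*y,z)
def res(p):return np.concatenate([proj(C[n],w(p,L))[0]-full(n,u) for n,u,L in O])
r=least_squares(res,[.5,0,0],loss='soft_l1')
print(r.x,np.degrees(r.x[2]));print(np.round(res(r.x).reshape(-1,2),1).tolist())
for k,L in dict(spout=(-78,0,125),knob=(0,-155,257),mark=(0,-201,225),front=(-104,0,188),end=(0,-245,228)).items():print(k,np.round(w(r.x,L),4))
# tub
th=np.linspace(0,2*np.pi,73)
def circ(x,y,rad,z):return np.c_[x+rad*np.cos(th),y+rad*np.sin(th),0*th+z]
B=[('top',.067,.091,(68,215,383,None)),('scene',.067,.091,(42,191,168,None)),('scene',.050,.002,(60,178,255,315)),('top',.050,.002,(97,208,437,536))]
def rt(p):
    o=[]
    for n,rad,z,b in B:
        q=proj(C[n],circ(*p,rad,z));e=[q[:,0].min(),q[:,0].max(),q[:,1].min(),q[:,1].max()]
        l=full(n,(b[0],b[2]));h=full(n,(b[1],b[3] or 0))
        o+=[e[0]-l[0],e[1]-h[0],e[2]-l[1],(e[3]-h[1]) if b[3] else 0]
    return np.array(o)
t=least_squares(rt,[.4,.2],loss='soft_l1');print('tub',t.x,np.round(rt(t.x),1))
for n,p,z in [('blue_jar',(727,245),.064),('clock',(800,305),.05),('green floor',(640,400),.002),('jug',(755,145),.002)]:print(n,ray(C['top'],full('top',p),z)[:2].round(3))
y=ray(C['top'],full('top',(227,578)),.091);print('yellow far rim',y)
E
```

```text
[ 0.59974811 -0.02635414 -0.04057028] -2.3245057599803904
[[-0.2, -1.9], [-0.6, -1.7], [0.2, 0.2], [1.8, -0.6], [0.9, 0.3], [-1.4, -0.3], [0.4, -1.1], [0.1, -0.0], [0.8, 0.5], [0.3, -0.0], [-0.0, -1.5], [2.7, -2.1], [-1.2, -1.0], [0.3, -0.9], [-0.1, 1.3], [-0.8, -0.3], [-0.1, -0.0], [-1.8, -1.8], [0.4, -0.2], [0.0, -0.8], [0.4, 0.4], [-0.2, -2.2], [-0.5, -0.3], [-1.1, 1.3], [-0.6, 0.6]]
spout [ 0.5218 -0.0232  0.125 ]
knob [ 0.5935 -0.1812  0.257 ]
mark [ 0.5916 -0.2272  0.225 ]
front [ 0.4958 -0.0221  0.188 ]
end [ 0.5898 -0.2712  0.228 ]
tub [0.51301837 0.3007485 ] [ 0.8 -0.2  0.3  0.   0.3 -0.3 -0.1  0.   0.7 -1.5  0.8 -0.7  0.5 -1.3
  0.2 -0.8]
blue_jar [ 0.554 -0.32 ]
clock [ 0.474 -0.367]
green floor [ 0.446 -0.191]
jug [ 0.685 -0.422]
yellow far rim [0.36519834 0.26352623 0.091     ]
```

```bash
cat > to.py <<'E'
import sys,numpy as np
from bench import read_state
def go(x,y,z,ang=None):
    s=read_state();R=np.array(s['orientation']);p=np.array(s['position'])
    a=np.degrees(np.arctan2(R[1,1],R[0,1]))
    print('t',round(s['t'],2),'pos',p.round(4),'yang',round(a,1),'j',np.round(s['joints'],2),'w',round(s['gripper_width'],4),'shift mm',(R.T@(np.array([x,y,z])-p)*1000).round(1),'turn',None if ang is None else round(a-ang,1))
if __name__=='__main__':go(*map(float,sys.argv[1:]))
E
python3 to.py .449 .301 .25 0
```

```text
t 0.1 pos [0.1403 0.4795 0.3031] yang 73.7 j [1.29 0.24 0.   1.34 0.   1.57] w 0.0852 shift mm [-346.4  -84.5   53.3] turn 73.7
```

Emit:
{"fn": "send_rows", "kwargs": {
  "commands": [
    [-60,-15,0,10,0.5],
    [-120,-30,0,20,0.5],
    [-180,-45,0,30,0.5],
    [-240,-60,0,40,0.5],
    [-300,-72,20,50,0.5]
  ],
  "squeeze": 20
}}

```text
t: 0.72
position: [0.4088, 0.3265, 0.2855]
orientation: [[-0.396, 0.918, 0.003], [0.918, 0.396, 0.002], [0.001, 0.003, -1.0]]
ft_force: [0.2, 0.8, 0.1]
gripper_width: 0.0429
grip_force: 0.0
```

```bash
python3 to.py .449 .301 .25 0
```

```text
t 0.72 pos [0.4088 0.3265 0.2855] yang 23.3 j [0.67 0.29 0.03 1.3  0.   1.84] w 0.0429 shift mm [-39.4  26.7  35.6] turn 23.3
```

Emit:
{"fn": "send_rows", "kwargs": {
  "commands": [
    [-20,14,18,10,0.5],
    [-39,27,36,20,0.5],
    [-39,27,36,23.3,0.5],
    [-39,27,36,23.3,0.5],
    [-39,27,36,23.3,0.5]
  ]
}}

```text
t: 1.35
position: [0.4468, 0.3026, 0.2485]
orientation: [[-0.008, 1.0, -0.0], [1.0, 0.008, 0.0], [0.0, -0.0, -1.0]]
ft_force: [-0.7, -0.6, -0.6]
gripper_width: 0.0427
grip_force: 0.0
```

```bash
python3 to.py .449 .301 .138 0
python3 - <<'E'
from bench import viewer
import cv2,pickle
d=viewer.get_image('wrist');w=d['pixels'];t=viewer.get_image('top')['pixels']
pickle.dump(d,open('wrist.pkl','wb'))
import numpy as np
cv2.imwrite('pics/w1.png',w)
E
```

```text
t 1.35 pos [0.4468 0.3026 0.2485] yang 0.5 j [0.6  0.35 0.01 1.23 0.   2.16] w 0.0427 shift mm [ -1.6   2.2 110.5] turn 0.5
```

View pics/w1.png

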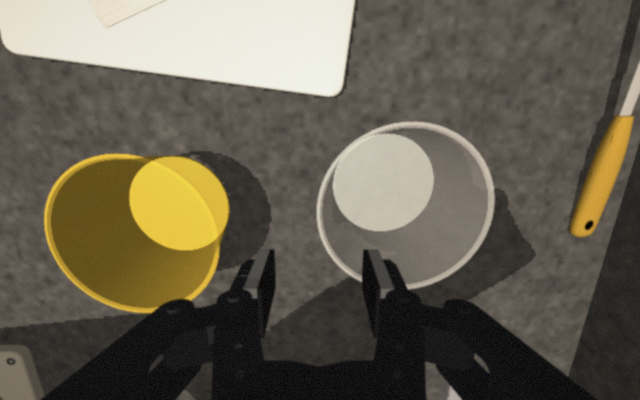

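The wrist view shows the tub's rim spanning u 317–494, v 122–290 and its floor u 333–434, v 133–231. The yellow look-alike is to the left. I'll refine the tub's position from this.

```bash
cat >> h.py <<'E'
th=np.linspace(0,2*np.pi,121)
def circfit(c,items,x0):
    def f(p):
        o=[]
        for rad,z,b in items:
            q=proj(c,np.c_[p[0]+rad*np.cos(th),p[1]+rad*np.sin(th),0*th+z]);e=np.array([q[:,0].min(),q[:,0].max(),q[:,1].min(),q[:,1].max()]);o+=list(e-b)
        return np.array(o)
    r=least_squares(f,x0);return r.x,f(r.x).round(1)
E
python3 - <<'E'
from h import *
c=pickle.load(open('wrist.pkl','rb'))
print(circfit(c,[(.067,.091,(317,494,122,290))],[.51,.3]))
print(circfit(c,[(.050,.002,(333,434,133,231))],[.51,.3]))
E
```

```text
(array([0.51127562, 0.30042401]), array([-1.1,  1. , -0.4,  0.7]))
(array([0.51225159, 0.3006652 ]), array([ 1.3, -1.3,  1. , -1.4]))
```

Emit:
{"fn": "send_rows", "kwargs": {
  "commands": [
    [-2,0,40,0.5,0.5],
    [-2,0,80,0.5,0.5],
    [-2,0,110,0.5,0.5],
    [-2,0,110,0.5,0.5],
    [-2,0,110,0.5,0.0]
  ],
  "squeeze": 20
}}

```text
t: 2.08
position: [0.4476, 0.3011, 0.1398]
orientation: [[0.001, 1.0, 0.002], [1.0, -0.001, 0.001], [0.001, 0.002, -1.0]]
ft_force: [0.1, -0.7, -0.0]
gripper_width: 0.0259
grip_force: 0.0
```

Emit:
{"fn": "send_rows", "kwargs": {
  "commands": [
    [0,0,0,0,0],
    [0,0,0,0,0],
    [0,0,0,0,0],
    [0,0,0,0,0],
    [0,0,0,0,0]
  ]
}}

```text
t: 2.7
position: [0.448, 0.3011, 0.1404]
orientation: [[0.002, 1.0, 0.003], [1.0, -0.002, 0.002], [0.002, 0.003, -1.0]]
ft_force: [-0.3, -0.8, 6.9]
gripper_width: 0.0078
grip_force: 19.8
```

Emit:
{"fn": "send_rows", "kwargs": {
  "commands": [
    [0,0,-8,0,0],
    [0,0,-16,0,0],
    [0,0,-20,0,0],
    [0,0,-20,0,0],
    [0,0,-20,0,0]
  ]
}}

```text
t: 3.32
position: [0.4466, 0.3002, 0.158]
orientation: [[0.002, 1.0, -0.001], [1.0, -0.002, -0.001], [-0.001, -0.001, -1.0]]
ft_force: [0.6, -0.8, -1.2]
gripper_width: 0.0055
grip_force: 19.5
```

```bash
python3 to.py .435 -.023 .158 -2.3
python3 - <<'E'
from bench import viewer
import cv2,pickle,numpy as np
d=viewer.get_image('wrist');pickle.dump(d,open('wrist.pkl','wb'));s=viewer.get_image('scene')['pixels']
cv2.imwrite('pics/w2.png',np.hstack([cv2.resize(d['pixels'],(400,250)),cv2.resize(s[160:260,240:400],(400,250))]))
E
```

```text
t 3.33 pos [0.4466 0.3002 0.158 ] yang -0.1 j [ 0.59  0.42 -0.14  1.01  0.    2.16] w 0.0055 shift mm [-3.232e+02 -1.090e+01  2.000e-01] turn 2.2
```

View pics/w2.png

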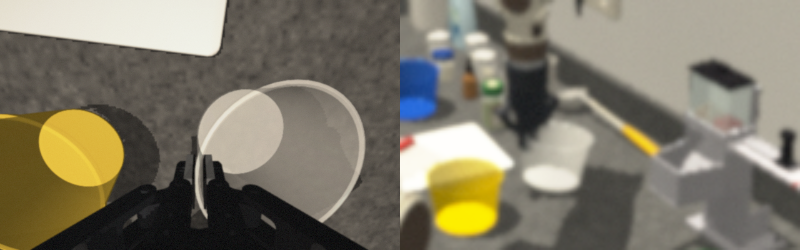

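Emit:
{"fn": "send_rows", "kwargs": {
  "commands": [
    [-20,-4,-6,0,0],
    [-60,-8,-6,0,0],
    [-105,-12,-6,0,0],
    [-150,-12,-6,1,0],
    [-195,-12,-6,2,0]
  ]
}}

```text
t: 4.05
position: [0.4337, 0.1033, 0.1648]
orientation: [[0.038, 0.999, 0.0], [0.999, -0.038, -0.0], [-0.0, 0.0, -1.0]]
ft_force: [0.7, -0.7, -0.0]
gripper_width: 0.0058
grip_force: 19.6
```

Emit:
{"fn": "send_rows", "kwargs": {
  "commands": [
    [-40,0,0,0,0],
    [-75,0,0,0,0],
    [-105,0,0,0,0],
    [-122,0,0,0,0],
    [-128,0,0,0,0]
  ]
}}

```text
t: 4.68
position: [0.429, -0.0238, 0.1647]
orientation: [[0.039, 0.999, -0.0], [0.999, -0.039, -0.0], [-0.0, -0.0, -1.0]]
ft_force: [-0.3, 0.3, 0.4]
gripper_width: 0.0059
grip_force: 19.6
```

```bash
python3 to.py .435 -.023 .138 -2.3
python3 - <<'E'
from bench import viewer,read_state
import cv2,pickle,numpy as np
print(read_state()['ft_force'].round(1))
d=viewer.get_image('wrist');pickle.dump(d,open('wrist.pkl','wb'));s=viewer.get_image('scene')['pixels']
cv2.imwrite('pics/w3.png',np.hstack([cv2.resize(d['pixels'],(400,250)),cv2.resize(s[175:275,280:440],(400,250))]))
E
```

```text
t 4.67 pos [ 0.429  -0.0238  0.1647] yang -2.3 j [-0.06  0.22 -0.41  0.94 -0.    1.55] w 0.0059 shift mm [ 1.1  5.9 26.7] turn 0.0
[-0.3  0.3  0.4]
```

View pics/w3.png

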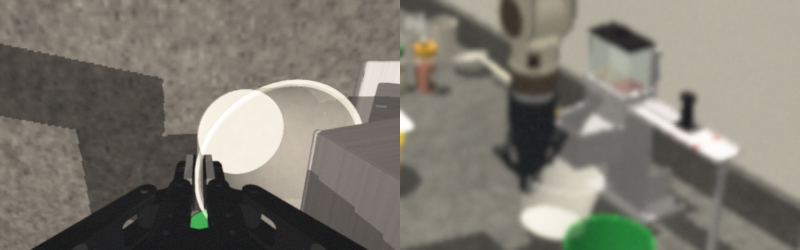

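Emit:
{"fn": "send_rows", "kwargs": {
  "commands": [
    [0,3,8,0,0],
    [0,6,16,0,0],
    [0,6,22,0,0],
    [0,6,25,0,0],
    [0,6,25,0,0]
  ]
}}

```text
t: 5.4
position: [0.4335, -0.0219, 0.1406]
orientation: [[0.035, 0.999, -0.004], [0.999, -0.035, 0.0], [0.0, -0.004, -1.0]]
ft_force: [-14.6, -0.1, 23.3]
gripper_width: 0.006
grip_force: 73.2
```

```bash
python3 - <<'E'
from h import *
c=pickle.load(open('wrist.pkl','rb'))
p=(.59975,-.02635,-.04057)
C_,S=np.cos(p[2]),np.sin(p[2])
for L in [(-104,35,188),(-104,35,125),(-104,-35,188)]:
    x,y,z=np.array(L)/1e3;print(L,proj(c,(p[0]+C_*x-S*y,p[1]+S*x+C_*y,z))*.625)
E
python3 to.py .435 -.023 .138 -2.3
```

```text
(-104, 35, 188) [[439.77403153 205.82196399]]
(-104, 35, 125) [[315.18931907 132.24459287]]
(-104, -35, 188) [[373.84383228 357.62588613]]
t 5.4 pos [ 0.4335 -0.0219  0.1406] yang -2.0 j [-0.05  0.26 -0.43  0.88 -0.    1.56] w 0.006 shift mm [-1.1  1.6  2.6] turn 0.3
```

The spout's lower corner is predicted at (315,132) and seen at about (312,130), so the dispenser fit holds. Next I'll release the tub.

Emit:
{"fn": "send_rows", "kwargs": {
  "commands": [
    [0,0,-2,0,0.15],
    [0,0,-2,0,0.25],
    [0,0,-2,0,0.35],
    [0,0,-2,0,0.35],
    [0,0,-2,0,0.35]
  ]
}}

```text
t: 6.02
position: [0.4298, -0.0218, 0.1389]
orientation: [[0.036, 0.999, -0.014], [0.999, -0.036, 0.0], [-0.0, -0.014, -1.0]]
ft_force: [-13.9, 0.6, 2.3]
gripper_width: 0.03
grip_force: 0.0
```

```bash
python3 to.py .435 -.023 .138 -2.3
python3 - <<'E'
from bench import viewer,read_state
import cv2,pickle,numpy as np
print(read_state()['ft_force'].round(1))
d=viewer.get_image('wrist');pickle.dump(d,open('wrist.pkl','wb'))
cv2.imwrite('pics/w4.png',d['pixels'])
E
```

```text
t 6.03 pos [ 0.4298 -0.0218  0.1389] yang -2.1 j [-0.05  0.27 -0.43  0.89 -0.    1.56] w 0.03 shift mm [-1.1  5.2  0.8] turn 0.2
[-13.9   0.6   2.3]
```

View pics/w4.png

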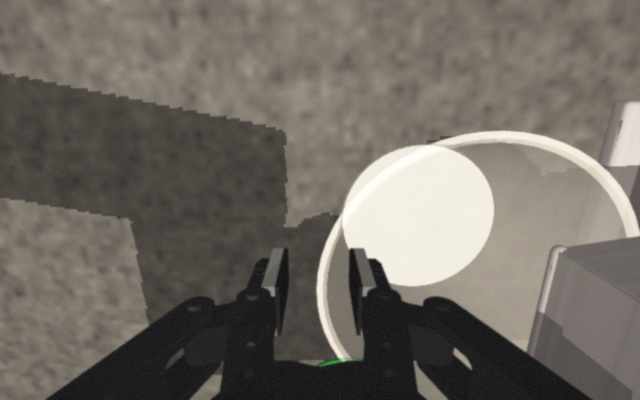

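Emit:
{"fn": "send_rows", "kwargs": {
  "commands": [
    [0,-6,-4,0,0.35],
    [0,-10,-12,0,0.35],
    [0,-10,-22,0,0.35],
    [0,-10,-35,0,0.35],
    [0,-10,-50,0,0.35]
  ]
}}

```text
t: 6.7
position: [0.4264, -0.0223, 0.1928]
orientation: [[0.037, 0.999, 0.001], [0.999, -0.037, -0.0], [0.0, 0.001, -1.0]]
ft_force: [-0.7, -0.0, -0.3]
gripper_width: 0.0301
grip_force: 0.0
```

```bash
python3 to.py .435 -.023 .3 -2.3
python3 - <<'E'
from h import *
c=pickle.load(open('wrist.pkl','rb'))
print(circfit(c,[(.050,.002,(343,494,145,287))],[.5,-.02]))
E
```

```text
t 6.7 pos [ 0.4264 -0.0223  0.1928] yang -2.1 j [-0.05  0.18 -0.37  1.01  0.    1.56] w 0.0301 shift mm [  -0.4    8.8 -107.2] turn 0.2
(array([ 0.49541291, -0.02431635]), array([ 1.9, -1.9,  2. , -2.9]))
```

Emit:
{"fn": "send_rows", "kwargs": {
  "commands": [
    [0,0,-50,-10,0.6],
    [0,0,-100,-20,0.8],
    [-20,0,-150,-30,1],
    [-60,10,-195,-40,1],
    [-100,30,-210,-50,1]
  ]
}}

```text
t: 7.32
position: [0.4529, -0.1244, 0.4066]
orientation: [[-0.746, 0.666, 0.008], [0.666, 0.746, -0.002], [-0.008, 0.004, -1.0]]
ft_force: [0.5, 0.6, 0.0]
gripper_width: 0.0854
grip_force: 0.0
```

```bash
python3 to.py .5935 -.1812 .40 87.7
```

```text
t 7.33 pos [ 0.4529 -0.1244  0.4066] yang 48.3 j [-0.27  0.15  0.16  1.57  0.    0.46] w 0.0854 shift mm [-142.7   51.2    7.9] turn -39.4
```

Emit:
{"fn": "send_rows", "kwargs": {
  "commands": [
    [-35,12,3,-10,1],
    [-80,28,5,-20,1],
    [-120,43,5,-30,1],
    [-143,51,5,-39,1],
    [-143,51,5,-39,1]
  ]
}}

```text
t: 7.95
position: [0.5935, -0.182, 0.3957]
orientation: [[-0.998, 0.056, -0.001], [0.056, 0.998, 0.0], [0.001, 0.0, -1.0]]
ft_force: [-0.6, 0.2, -0.6]
gripper_width: 0.0852
grip_force: 0.0
```

```bash
python3 to.py .5935 -.1812 .315 87.7
python3 - <<'E'
from bench import viewer
from h import *
p=(.59975,-.02635,-.04057);C_,S=np.cos(p[2]),np.sin(p[2])
d=viewer.get_image('wrist');pickle.dump(d,open('wrist.pkl','wb'));pickle.dump(viewer.get_image('top'),open('top2.pkl','wb'))
pickle.dump(viewer.get_image('scene'),open('scene2.pkl','wb'))
im=d['pixels'].copy()
cv2.imwrite('pics/w5.png',im)
for L in [(0,-155,283),(0,-155,234),(25,-201,225),(-25,-201,225),(-25,-245,228),(25,-245,228)]:
    x,y,z=np.array(L)/1e3;q=proj(d,(p[0]+C_*x-S*y,p[1]+S*x+C_*y,z))[0];print(L,q.round(1))
E
```

```text
t 7.95 pos [ 0.5935 -0.182   0.3957] yang 86.8 j [-0.3   0.49  0.61  1.69 -0.   -0.24] w 0.0852 shift mm [ 0.   0.8 80.7] turn -0.9
(0, -155, 283) [318.8 233.5]
(0, -155, 234) [318.7 208.4]
(25, -201, 225) [262.7 234.9]
(-25, -201, 225) [258.3 174.7]
(-25, -245, 228) [199.7 176.4]
(25, -245, 228) [207.5 237.1]
```

View pics/w5.png

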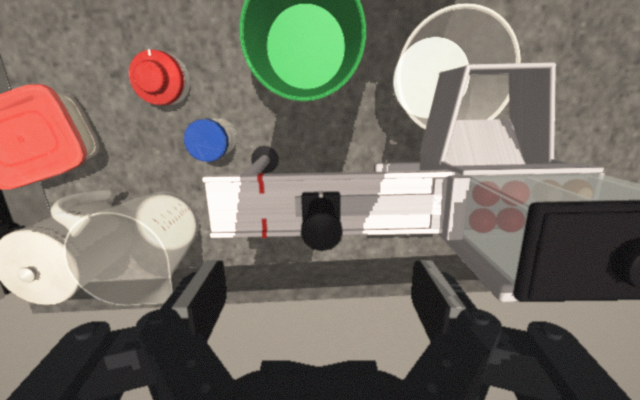

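The wrist view shows the knob cap at (321,231) against a prediction of (319,233.5), and the red marks at u≈262, so the fit is within 2 mm. The tub stands under the spout, with its rim at u 394–520 and its top at v 4. The candies are visible in their bin.

Emit:
{"fn": "send_rows", "kwargs": {
  "commands": [
    [0,2,25,-1,1],
    [0,2,50,-1,1],
    [0,2,75,-1,1],
    [0,2,84,-1,1],
    [0,2,84,-1,1]
  ],
  "squeeze": 40
}}

```text
t: 8.72
position: [0.592, -0.1791, 0.3131]
orientation: [[-0.999, 0.037, -0.0], [0.037, 0.999, 0.0], [0.0, 0.0, -1.0]]
ft_force: [0.6, 0.4, -0.1]
gripper_width: 0.0853
grip_force: 0.0
```

```bash
python3 to.py .5935 -.18 .311 87.7
python3 - <<'E'
from h import *
c=pickle.load(open('wrist.pkl','rb'))
def f(p):
    q=proj(c,np.c_[p[0]+.067*np.cos(th),p[1]+.067*np.sin(th),0*th+.091]);return np.array([q[:,0].min()-394,q[:,0].max()-520,q[:,1].min()-4])
r=least_squares(f,[.49,-.02]);print(r.x,f(r.x))
E
```

```text
t 8.72 pos [ 0.592  -0.1791  0.3131] yang 87.9 j [-0.29  0.48  0.38  1.47  0.   -0.26] w 0.0853 shift mm [-1.6 -0.8  2.1] turn 0.2
[ 0.49526904 -0.02509135] [ 0.9357706  -0.92414997 -0.08942869]
```

Emit:
{"fn": "send_rows", "kwargs": {
  "commands": [
    [0,0,0,0,0.5],
    [0,0,0,0,0.3],
    [0,0,0,0,0],
    [0,0,0,0,0],
    [0,0,0,0,0]
  ],
  "squeeze": 40
}}

```text
t: 9.35
position: [0.5927, -0.1801, 0.3132]
orientation: [[-0.999, 0.037, 0.001], [0.037, 0.999, -0.002], [-0.001, -0.002, -1.0]]
ft_force: [-0.3, -3.2, 2.9]
gripper_width: 0.0246
grip_force: 38.8
```

Emit:
{"fn": "send_rows", "kwargs": {
  "commands": [
    [0,0,0,0,0],
    [0,0,0,0,0],
    [0,0,0,0,0],
    [0,0,0,0,0],
    [0,0,0,0,0]
  ]
}}

```text
t: 9.98
position: [0.5927, -0.1801, 0.3131]
orientation: [[-0.999, 0.037, 0.001], [0.037, 0.999, -0.002], [-0.001, -0.002, -1.0]]
ft_force: [-0.9, -5.6, 5.4]
gripper_width: 0.0245
grip_force: 38.7
```

Emit:
{"fn": "send_rows", "kwargs": {
  "commands": [
    [0,-5,0,0,0],
    [0,-13,0,0,0],
    [0,-21,0,0,0],
    [0,-29,0,0,0],
    [0,-35,0,0,0]
  ]
}}

```text
t: 10.6
position: [0.5916, -0.2113, 0.313]
orientation: [[-0.999, 0.034, 0.001], [0.034, 0.999, 0.007], [-0.001, 0.007, -1.0]]
ft_force: [0.3, 6.3, 5.5]
gripper_width: 0.0243
grip_force: 38.9
```

Emit:
{"fn": "send_rows", "kwargs": {
  "commands": [
    [0,-4,0,0,0],
    [0,-7,0,0,0],
    [0,-9,0,0,0],
    [0,-9,0,0,0],
    [0,-9,0,0,0]
  ]
}}

```text
t: 11.22
position: [0.5913, -0.2198, 0.313]
orientation: [[-0.999, 0.034, 0.001], [0.034, 0.999, 0.007], [-0.001, 0.007, -1.0]]
ft_force: [0.1, 7.2, 5.9]
gripper_width: 0.0244
grip_force: 38.9
```

```bash
python3 to.py .5935 -.226 .311 87.7
python3 - <<'E'
from bench import viewer
from h import *
o=[]
d=viewer.get_image('wrist');pickle.dump(d,open('wrist.pkl','wb'));w=d['pixels']
for n in('scene','top'):
    d=viewer.get_image(n);pickle.dump(d,open(n+'3.pkl','wb'));u,v=OFF[n]
    o.append(cv2.resize(d['pixels'][v:v+120,u:u+160],(400,300),interpolation=cv2.INTER_CUBIC))
cv2.imwrite('pics/w6.png',np.vstack([np.hstack(o),cv2.resize(w[50:290],(800,300))]))
E
```

```text
t 11.22 pos [ 0.5913 -0.2198  0.313 ] yang 88.1 j [-0.36  0.51  0.42  1.49  0.01 -0.32] w 0.0244 shift mm [-2.4 -6.1  2. ] turn 0.4
```

View pics/w6.png

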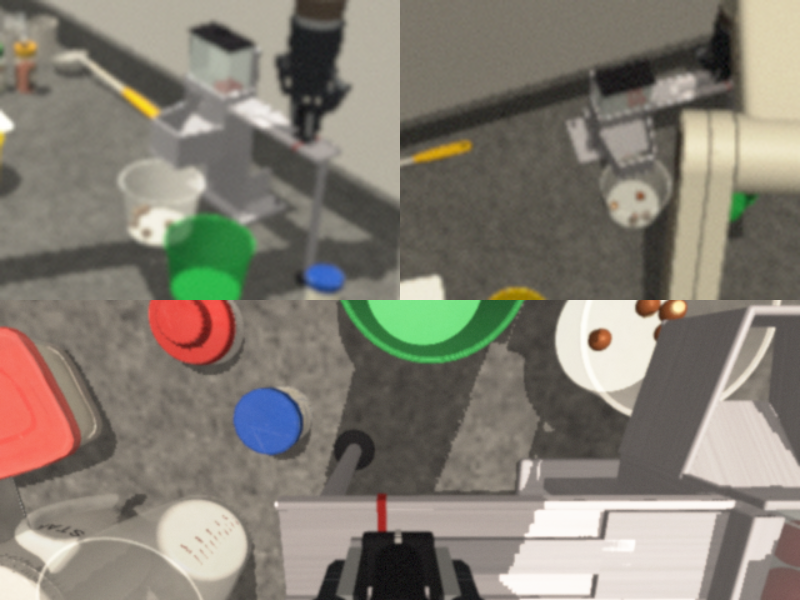

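The slide is nearly at the mark: the index is at u≈318 and the mark at u≈306, and hazelnuts are lying in the tub. I'll measure the remaining gap.

Run:
```python
from h import *
c=pickle.load(open('wrist.pkl','rb'));im=c['pixels']
row=im[205:226,290:330].astype(int);red=(row[:,:,2]-row[:,:,1]>60);print('red u',290+np.where(red)[1].mean(),'v',205+np.where(red)[0].mean())
g=im[232:242,305:332].min(2);print(g)
```

```text
red u 304.72 v 215.29333333333332
[[ 32  35  39  67 119 156 165 165 166 164 163 160 161 161 160 161 163 167
  166 163 170 166 165 165 164 166 166]
 [ 34  37  36  68 112 152 158 160 160 158 154 145 141 140 138 144 158 161
  162 161 161 161 159 160 159 159 160]
 [ 32  31  32  50  93 125 133 135 138 135 130 126 119 118 118 124 131 134
  135 130 131 137 137 134 135 131 136]
 [ 27  27  16  34  60  80  82  81  82  81  90 103 110 114 111 103  87  83
   80  80  83  84  84  84  81  83  81]
 [ 20  17  17  21  27  33  32  32  38  36  59  92 108 111 110  97  56  35
   35  35  32  37  33  28  34  33  38]
 [ 18  18  25  21  23  18  19  18  20  32  62  98 118 119 114 103  56  29
   24  15  28  13  22  13  19  18  11]
 [ 26  20  24  22  24  17  20  18  20  34  70 108 129 136 133 113  64  24
   23  24  19  20  27  23  27  15  18]
 [ 21  17  21  20  19  25  25  20  19  29  57  90 108 110 109  96  58  24
   24  23  25  22  21  27  13  19  19]
 [ 23  24  18  21  20  23  24  17  22  34  68 107 127 135 132 114  70  37
   22  22  24  26  13  25  21  23  23]
 [ 27  24  32  23  24  27  22  26  24  34  78 127 149 156 153 133  85  38
   22  21  25  23  26  29  24  25  27]]
```

```bash
python3 - <<'E'
from h import *
c=pickle.load(open('wrist.pkl','rb'))
a=ray(c,(318,238),.234);b=ray(c,(304.7,215.3),.225);d=np.array([.0406,.999,0]);print(a,b,(a-b)@d*1000)
E
python3 to.py .5935 -.226 .311 87.7
```

```text
[ 0.57966365 -0.21849578  0.234     ] [ 0.57045369 -0.22510316  0.225     ] 6.974697816117532
t 11.38 pos [ 0.5914 -0.2198  0.313 ] yang 88.1 j [-0.36  0.51  0.42  1.49  0.01 -0.32] w 0.0242 shift mm [-2.3 -6.2  2. ] turn 0.4
```

Emit:
{"fn": "send_rows", "kwargs": {
  "commands": [
    [0,-2,0,0,0],
    [0,-4,0,0,0],
    [0,-6.5,0,0,0],
    [0,-6.5,0,0,0],
    [0,-6.5,0,0,0]
  ]
}}

```text
t: 12.0
position: [0.5911, -0.2261, 0.313]
orientation: [[-0.999, 0.034, 0.001], [0.034, 0.999, 0.007], [-0.001, 0.007, -1.0]]
ft_force: [-0.1, 7.7, 7.1]
gripper_width: 0.0248
grip_force: 38.9
```

Emit:
{"fn": "send_rows", "kwargs": {
  "commands": [
    [0,0,0,0,0],
    [0,0,0,0,0],
    [0,0,0,0,0],
    [0,0,0,0,0],
    [0,0,0,0,0]
  ]
}}

```text
t: 12.62
position: [0.5912, -0.2261, 0.313]
orientation: [[-0.999, 0.034, 0.001], [0.034, 0.999, 0.007], [-0.001, 0.007, -1.0]]
ft_force: [0.3, 7.0, 6.0]
gripper_width: 0.0243
grip_force: 38.9
```

```bash
python3 to.py .5935 -.226 .311 87.7
python3 - <<'E'
from bench import viewer
from h import *
d=viewer.get_image('wrist');pickle.dump(d,open('wrist.pkl','wb'))
im=d['pixels'];r=im[200:250].astype(int);m=(r[:,:,2]-r[:,:,1]>60)&(r[:,:,2]>80);m[:,:250]=0;m[:,380:]=0
u=np.where(m)[1].mean();v=200+np.where(m)[0].mean();g=im[238:241].min(2).mean(0)[300:345];i=300+(np.arange(45)*(g*(g>60))).sum()/(g*(g>60)).sum()
print(u,v,i,g.round(),(ray(d,(i,239),.234)-ray(d,(u,v),.225))@[.0406,.999,0])
t=cv2.resize(im[0:140,380:620],(800,467),interpolation=cv2.INTER_CUBIC);cv2.imwrite('pics/w7.png',t)
E
```

```text
t 12.62 pos [ 0.5912 -0.2261  0.313 ] yang 88.1 j [-0.37  0.51  0.43  1.49  0.01 -0.33] w 0.0243 shift mm [-2.3  0.2  2. ] turn 0.4
316.8911917098446 219.41450777202073 318.0223004694836 [ 19.  22.  21.  19.  20.  22.  22.  18.  22.  22.  22.  21.  21.  23.
  31.  60.  99. 119. 124. 120. 105.  60.  27.  20.  19.  17.  25.  25.
  22.  23.  21.  22.  23.  21.  23.  26.  22.  21.  23.  21.  17.  21.
  20.  21.  21.] 0.0005868715951476864
```

View pics/w7.png

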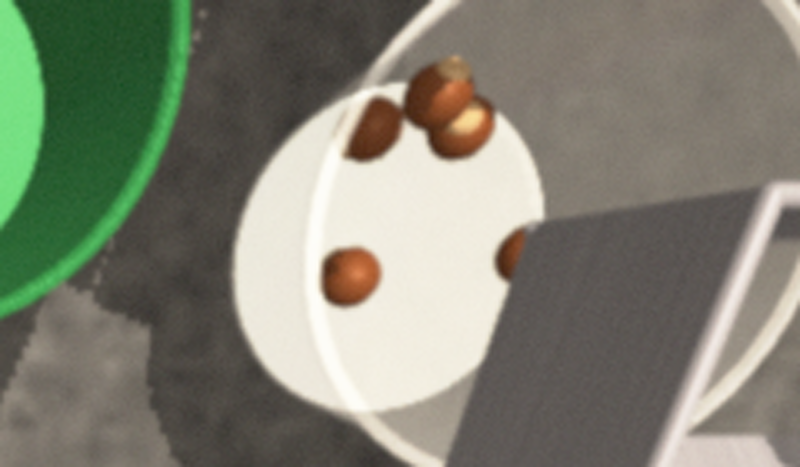

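All five hazelnuts are in the tub, at crop pixels (438,95), (460,125), (372,130), (350,276) and (512,255). The index is 0.6 mm from the mark and at rest, so I'll hand in.

```bash
python3 -c "
from bench import close_job
print(close_job())"
```

```text
the job is handed in; nothing more can be done
None
```

I handed the job in at about 12.7 s, and no verdict came back: the tub stands under the spout (about 27 mm off centre, limit 40) with all five hazelnuts in it, and the gripper holds the slide 0.6 mm from the red mark.

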